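Clamp the practice block with the inner fine knob

TASK

Slide the long practice block lengthwise into the bench holder, fully home against its back stop and flat on the bed, and then clamp it there by turning only the small inner knob clockwise until the foot grips it gently but firmly, with about 12 N (never over 25 N). The coarse outer ring around it is already set: do not turn it or lean on it, leave everything else on the table where it is, and let go at the end.

Things in the scene. Friction and masses are not known exactly. Their poses are not given: they have to be found in the camera images.
- block_center (a point): Centre of the long practice block: a loose cream plastic bar with a thin white top, 130 long (its x) x 44 wide (its y) x 30 high (its z) mm, 0.18 to 0.35 kg. It lies flat on the table, to the left or right of the holder, 130 x 44 face up. Either end may go in first.
- bed: The holder's fixed steel bed: origin on the table right under the knob axis, z up, x to the back of the holder (away from the robot); the block goes in along +x. Plate 4 thick, x = -65 to +80, 92 wide. Two side rails 47 apart inside, 12 high above the plate, x = -30 to +20, mouths flaring out from -30 to -52. Back stop: upright face at x = +20, its top 26 above the table (mm).
- block_home (a point): Where the block's centre is when the block is fully home, flat on the plate against the back stop: 45 mm in front of the knob axis, 19 mm above the table. Its axes are the bed's. The block then sticks out 78 mm in front of the head.
- press: The white C-shaped press, fixed on the bed, same origin and axes. Column behind the stop: x = +32 to +68, 60 wide, up to 114 high. Head: x = -32 to +64, 66 wide, from 58 to 102 above the table, knobs on top (mm).
- head_under (a point): Point under the head on the knob axis, 58 mm above the table. Here hangs the foot, 22 mm across, rubber-faced, 2 to 9 mm above a homed block (differs each time, not told). The inner knob lowers it 5 mm per rad clockwise. From touch on, its spring adds 6 N per mm, about 30 N per rad of the knob; after 4.5 mm of spring travel it goes solid. It stays where it is left.
- outer_ring: The coarse outer ring, black with ribbed rim and a white line, 62 mm across, 15 high, top face 121 mm above the table. Origin at its underside on the knob axis. It turns with 0.18 N m and must be left alone.
- outer_mark (a point): A point on the outer ring's top face at its white line, 28 mm from the knob axis; it moves only if the ring is turned.
- inner_grip (a point): On the knob axis, 11 mm below the top of the inner knob, where to grip it: plain round, black, 26 mm across, 35 high, its top 156 to 163 mm above the table; any grasp yaw will do. It needs 0.7 to 2.5 rad clockwise seen from above, in several grasps if need be. Friction of 0.11 N m (at rest it may hold either way), plus a back torque of 0.005 N m per newton of the foot's grip (0.06 N m at 12 N).
- spare: Bystander: a loose spare block of the same material, shorter and wider: 75 x 60 x 20 mm, origin under its centre. It lies on the other side of the holder from the long block. Leave it.
- bottle: Bystander: amber bottle, 60 across, 150 high, origin under its centre.
- beaker: Bystander: steel beaker, 72 across, 85 high, origin under its centre.
- tape: Bystander: white roll, 68 across, 20 high, origin under its centre.
- jar: Bystander: white jar, 54 across, 65 high, origin under its centre.
- pen: Bystander: pen-like handpiece lying flat, 145 long, 12 thick, origin under its middle.
- driver: Bystander: screwdriver 160 long in the steel tray at the right.

How it is judged:
On the way, in this order (a step that is already met when the one before it is completed fails the run):
1. the block lies in the holder, home against the back stop, not yet clamped (x of block_center in the frame of bed between -0.049 and -0.043 m and y of block_center in the frame of bed between -0.004 and 0.004 m and z of block_center in the frame of bed between 0.0165 and 0.0215 m and angle between the x axis of block_center and the x axis of bed, either way round below 0.06 rad and contact force between press and block below 1 N), for 0.2 s.
2. the foot grips the block with 6 to 18 N, the outer ring not turned (contact force between press and block between 6 and 18 N and distance of outer_mark from where it was at the start of the episode below 0.003 m), for 0.3 s.
At the end, for the whole second after the job is handed in: The block lies flat between the rails, within 4 mm of the back stop, 4 mm sideways and 0.06 rad, at rest; the foot grips it with 6 to 18 N; the outer ring's mark is within 3 mm, the bystanders within 20 mm of where they started; the robot has let go (all of step 2 and x of block_center in the frame of bed between -0.049 and -0.043 m and y of block_center in the frame of bed between -0.004 and 0.004 m and z of block_center in the frame of bed between 0.0165 and 0.0215 m and angle between the x axis of block_center and the x axis of bed, either way round below 0.06 rad and linear speed of block below 0.01 m/s); the robot touches nothing.
It fails at once if a bystander (spare block, bottle, beaker, tape roll, jar, handpiece, screwdriver) is moved by more than 20 mm (distance of any of spare, bottle, beaker, tape, jar, pen, driver from where it was at the start of the episode above 0.02 m).
It fails at once if the outer ring is turned: the mark on its rim moves more than 3 mm (about 6 degrees) (distance of outer_mark from where it was at the start of the episode above 0.003 m).
It fails at once if the fingers bear on the outer ring with more than 6 N (contact force between the fingers and outer_ring above 6 N).
It fails at once if the foot presses on the block with more than 25 N (contact force between press and block above 25 N).
It also fails if it takes over 72 s, if anything falls off the work surface, if the arm or the gripper's body presses on something with over 40 N, if the wrist force passes 120 N, or if a joint passes its speed limit or range.

ROBOT

A 6-joint arm with a two-finger parallel gripper is mounted at the origin on the work surface. World frame = base frame: x ahead of the robot, y to its left, z up, the work surface at z = 0. Lengths are in m, angles in rad, forces in N, time in s.
With the tool pointing down it reaches from about 0.325 to 0.85 m from the base axis. Payload 15.5 kg.
Tool frame: the origin (TCP) lies on the centre line of the jaws, within the pads' length; the fingertips stand 17 mm ahead of it and the grasp point (between the pads) lies 2 mm behind it; y points along the fingers, x is the direction in which the jaws open and shut, and the axes are right-handed (so a half turn about y gives the same grasp; the last joint's range is limited). The gripper opens to 91 mm and grips with 3 to 60 N. Pads are 32 mm wide; open, the fingers measure 118 mm over their backs; the gripper's body (76 mm by 178 mm) begins 60 mm behind the grasp point.
Start: joints at [-1.286, 0.494, 1.345, -0, 1.302, -0.096], TCP at [0.232, -0.58, 0.231] pointing down, gripper open.
Joint ranges: [-2.91, 2.91], [-0.82, 2.16], [0.22, 2.67], [-1.22, 4.37], [0.12, 2.79], [-3.08, 3.08]. Speed limits (rad/s): [1.89, 1.89, 2.57, 3.01, 3.01, 3.01].

INTERFACE

Orientations are given as a rotation vector (axis times angle).
In Python, from rig import r gives the robot as it stands. The module is installed in compiled form; this text tells all that it offers.
- The arm moves only by the tool play_rows, never from a script. Its argument "deltas" is text: rows parted by semicolons, each of 7 numbers parted by spaces: the shift along the tool's x, y, z in cm, then the turn, a rotation vector about the tool's x, y, z in rad, then the closure, from -1 (fully open) to 1 (shut). In form: dx dy dz wx wy wz grip; .... A call has 1 to 8 rows; each row is the pose to reach, as a shift and turn from the pose commanded when the call began, along the tool's axes at that moment; what a row does not reach only later rows make up. A row lasts 1/12 s, in which the tool goes at most 41.7 mm and 7.16 degrees, less where a joint would pass 70% of its speed; a pose out of reach is approached as far as the arm can. A call with a gripper value outside its range is refused whole. The fingers move at their own pace and stop on an object; the grip force is fixed at half the most. Time passes only in rows, so rows that repeat a pose let the fingers close. It gives the time, the measured TCP pose, the force and the opening at its end, in the units of the state.
- r.get_obs(): the state, without advancing time (a new reading comes with each control period).
- r.read_camera(name): name is "side" or "top"; returns (picture, depth): 420x560x3 uint8, red, green, blue; 420x560 float32, m along the optical axis (not along the pixel's ray), 0 where there is no reading.
- r.camera_model(name): a dict with "fx", "fy", "cx", "cy" (pixels), "dist" ([k1, k2, p1, p2, k3] as OpenCV has them; the pictures are not rectified), "cam_to_world" (4x4, takes a point from camera to world coordinates). Camera axes: x right, y up, looking along -z (the intrinsics and any distortion apply to the point x, -y, -z); pixel columns grow to the right and rows downward; lengths in m; the calibration is good to about 2 mm. A picture is of the moment at which its call begins. camera_model takes no time and is no camera call.
- r.sign_off(): hands the job in, once; it reports no verdict.
The state is a dict: "clock": time; "joint_positions": joint angles; "joint_vel": joint speeds; "tau": joint torques, N m; "tcp_pos": TCP position; "tcp_rot": TCP orientation; "wrist_force": force on the tool from outside, world axes, zero at the start; "ft_torque": the same for the moment, N m; "grip_width": finger opening in m.
Only numpy, scipy, OpenCV 4.12 (cv2) and the standard library are available. Lean on these libraries where they do the work, as an engineer would, in place of code of your own. Each camera call takes 0.05 s, during which the arm holds its last target.

## Working session

There is one attempt and no reset: what is moved stays moved. The work goes in short steps, Python scripts to look and compute and a tool call to move; the robot and the scene stay as the last step left them, time stands still between calls to the robot, and variables do not carry over. Pictures are saved under pics/ and viewed, and the job is handed in when it is done.

Besides the shell and the picture viewer there is one more tool, called after "Call:" as name(argument=value, ...), one argument or row to a line, values as JSON. play_rows: Moves the arm, as the interface text tells. Its arguments: {"type":"object","properties":{"deltas":{"type":"string"}},"required":["deltas"]}

```bash
mkdir -p pics; ls
python3 - <<'E'
from rig import r
import cv2, numpy as np
print(r.get_obs())
for n in("side","top"):
    p,d=r.read_camera(n); cv2.imwrite(f"pics/{n}0.png",p[:,:,::-1]); np.savez(f"pics/{n}0.npz",p=p,d=d)
    print(r.camera_model(n))
E
```

```text
pics
{'clock': 0.0, 'joint_positions': array([-1.28548663e+00,  4.94211374e-01,  1.34614733e+00,  7.51523950e-06,
        1.30250201e+00, -9.55019215e-02]), 'joint_vel': array([ 0.00192071,  0.00040559, -0.00100679, -0.00127655,  0.00046279,
        0.00046804]), 'tau': array([ 1.68978328e-03, -8.78818488e+01, -3.81844854e+01,  7.08073564e-02,
        5.33295271e-02, -5.76673096e-05]), 'tcp_pos': array([ 0.23219569, -0.57986835,  0.23031524]), 'tcp_rot': array([-1.36479579,  0.92496587, -0.92336161]), 'wrist_force': array([-0.21007236,  0.9609364 , -0.78995044]), 'ft_torque': array([ 0.02869162, -0.00173681,  0.00957821]), 'grip_width': 0.09127169288872475}
{'fx': 526.9263468850124, 'fy': 526.9263468850124, 'cx': 273.2286186708227, 'cy': 212.1157395279043, 'dist': array([-0.11621021,  0.        ,  0.        ,  0.        ,  0.        ]), 'cam_to_world': array([[-0.99913378,  0.01093908, -0.04014995,  0.58592994],
       [-0.03820963, -0.62334114,  0.78101591,  1.0710816 ],
       [-0.01648352,  0.7818735 ,  0.62321917,  1.02932158],
       [ 0.        ,  0.        ,  0.        ,  1.        ]])}
{'fx': 381.4610974553604, 'fy': 381.4610974553604, 'cx': 275.0347734781214, 'cy': 214.11873820462526, 'dist': array([-0.00111133,  0.        ,  0.        ,  0.        ,  0.        ]), 'cam_to_world': array([[-2.30468301e-02,  9.85230027e-01, -1.69678038e-01,
         4.69629245e-01],
       [-9.99728261e-01, -2.33064664e-02,  4.61679136e-04,
        -5.17022292e-02],
       [-3.49973535e-03,  1.69642570e-01,  9.85499442e-01,
         1.09467484e+00],
       [ 0.00000000e+00,  0.00000000e+00,  0.00000000e+00,
         1.00000000e+00]])}
```

View pics/top0.png

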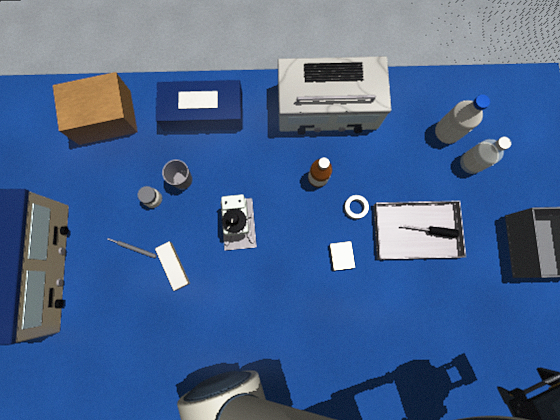

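View pics/side0.png

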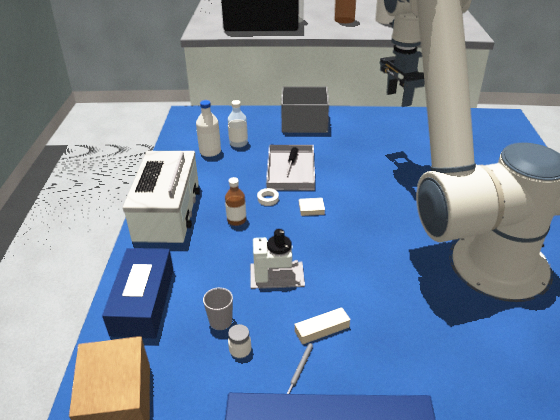

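The top view shows the long block at about (171,266), the holder at (237,222) with its knob at (235,219), and the pen close to the block's far-left corner at (155,256). Next I'll measure these with depth.

```bash
cat > h.py <<'E'
import numpy as np, cv2
from rig import r
from scipy.spatial.transform import Rotation as R
def world(n,d):
    m=r.camera_model(n); K=np.array([[m['fx'],0,m['cx']],[0,m['fy'],m['cy']],[0,0,1]])
    v,u=np.mgrid[0:d.shape[0],0:d.shape[1]]
    q=cv2.undistortPoints(np.stack([u,v],-1).reshape(-1,1,2).astype(float),K,m['dist']).reshape(*d.shape,2)
    P=np.stack([q[...,0]*d,-q[...,1]*d,-d,np.ones_like(d)],-1)
    W=P@m['cam_to_world'].T
    W=W[...,:3]; W[d<=0]=np.nan
    return W
def proj(n,X):
    m=r.camera_model(n); K=np.array([[m['fx'],0,m['cx']],[0,m['fy'],m['cy']],[0,0,1]])
    T=np.linalg.inv(m['cam_to_world']); c=np.atleast_2d(X)@T[:3,:3].T+T[:3,3]
    c=c*[1,-1,-1]
    return cv2.projectPoints(c.reshape(-1,1,3),np.zeros(3),np.zeros(3),K,m['dist'])[0].reshape(-1,2)
def rect(pts):
    (c,s,a)=cv2.minAreaRect((pts*1000).astype(np.float32)); return c,s,a
E
python3 - <<'E'
from h import *
for n in("top","side"):
    z=np.load(f"pics/{n}0.npz"); p,d=z['p'],z['d']; W=world(n,d)
    g=p[...,1].astype(int); 
    x,y,Z=W[...,0],W[...,1],W[...,2]
    tab=(p[...,2]>p[...,0]+60)
    print(n,'table z',np.nanmedian(Z[tab&(x>.3)&(x<.7)&(abs(y)<.3)]))
    # print uv of holder region clusters
    for name,uv in dict(block=(171,266),holder=(237,222)).items():
        pass
    box=(x>.25)&(x<.6)&(y>.12)&(y<.34)&(Z>.02)&(Z<.045)&~tab
    print('block',box.sum(),rect(np.c_[x[box],y[box]]),np.nanmedian(Z[box]))
    hb=(x>.3)&(x<.65)&(y>-.05)&(y<.16)
    for lo,hi in((.002,.008),(.01,.02),(.022,.03),(.095,.108),(.108,.118),(.118,.126),(.15,.17)):
        b=hb&(Z>lo)&(Z<hi)&~tab
        if b.sum()>5: print(lo,hi,b.sum(),rect(np.c_[x[b],y[b]]),np.median(Z[b]),[x[b].mean(),y[b].mean()])
E
python3 - <<'E'
import cv2
a=cv2.imread('pics/top0.png')[180:300,130:270]
cv2.imwrite('pics/t0c.png',cv2.resize(a,None,fx=5,fy=5,interpolation=cv2.INTER_CUBIC))
a=cv2.imread('pics/side0.png')[220:350,230:360]
cv2.imwrite('pics/s0c.png',cv2.resize(a,None,fx=4.6,fy=4.6,interpolation=cv2.INTER_CUBIC))
E
```

```text
top table z -0.0010541520898650347
block 51 ((517.044921875, 217.83758544921875), (134.16246032714844, 39.36962127685547), 6.779682159423828) 0.027232745585677787
0.002 0.008 189 ((606.1318359375, 59.78799819946289), (93.73045349121094, 105.32547760009766), 4.637655735015869) 0.00371505492824431 [np.float64(0.5888812406250007), np.float64(0.053042266594145716)]
0.01 0.02 55 ((603.3213500976562, 55.09764862060547), (71.96211242675781, 79.64785766601562), 10.85033130645752) 0.014201515147924448 [np.float64(0.5959285950240475), np.float64(0.052033345888879305)]
0.095 0.108 57 ((621.0608520507812, 53.78162384033203), (57.82170867919922, 65.88441467285156), 3.8283486366271973) 0.10025063050885874 [np.float64(0.6063461397961902), np.float64(0.0526576551126317)]
0.108 0.118 69 ((621.449951171875, 54.787620544433594), (62.13926696777344, 54.82701873779297), 88.61006927490234) 0.11696117153933905 [np.float64(0.6216040962022755), np.float64(0.05380345165840216)]
0.118 0.126 269 ((620.834716796875, 53.016944885253906), (55.484806060791016, 59.91994857788086), 0.11367404460906982) 0.120171167929
[... 1148 characters left out ...]
9178467) 0.10227000684998155 [np.float64(0.6182742314319273), np.float64(0.08217660221243439)]
0.108 0.118 115 ((621.270263671875, 59.34220886230469), (58.79479217529297, 55.37499237060547), 86.71099853515625) 0.11600130268350828 [np.float64(0.6231186572716318), np.float64(0.07154807520654342)]
0.118 0.126 146 ((622.8023681640625, 59.20555877685547), (60.204288482666016, 53.279415130615234), 88.62098693847656) 0.12027717193988091 [np.float64(0.6223711806748781), np.float64(0.06503497184905264)]
0.15 0.17 66 ((624.8212280273438, 57.41698455810547), (22.638042449951172, 27.87834930419922), 15.606463432312012) 0.15520736040355704 [np.float64(0.6246076944186039), np.float64(0.05866806870186633)]
```

View pics/t0c.png

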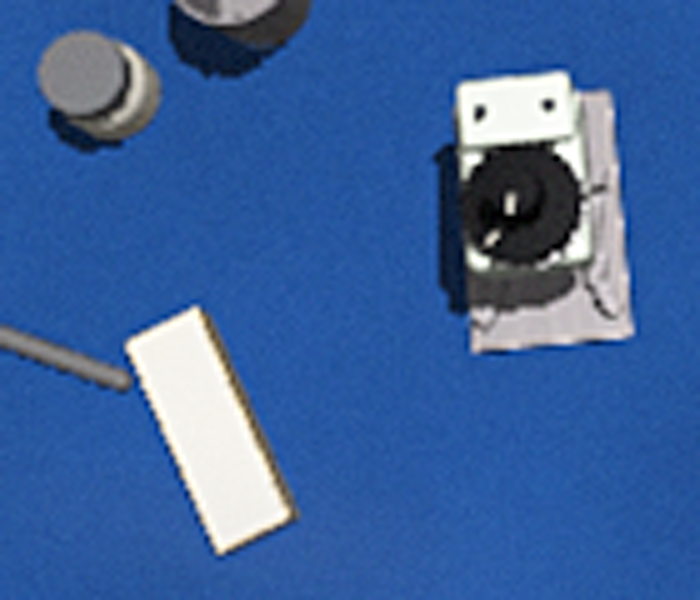

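View pics/s0c.png

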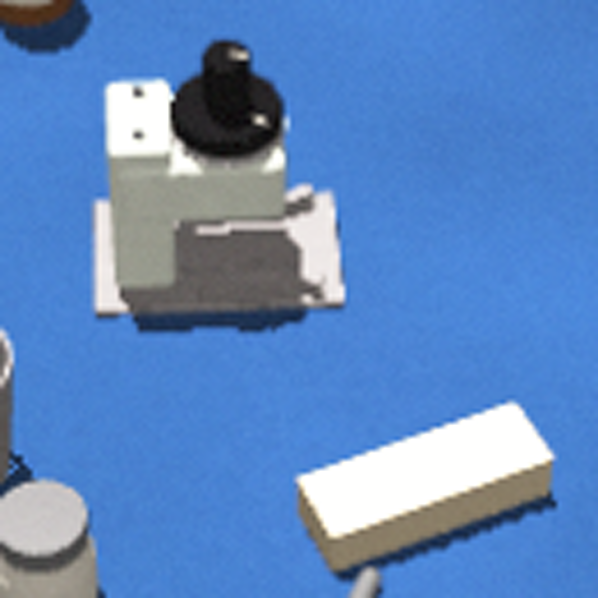

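```bash
cat >> h.py <<'E'
def onplane(n,uv,z):
    m=r.camera_model(n); K=np.array([[m['fx'],0,m['cx']],[0,m['fy'],m['cy']],[0,0,1]])
    q=cv2.undistortPoints(np.asarray(uv,float).reshape(-1,1,2),K,m['dist']).reshape(-1,2)
    d=np.c_[q[:,0],-q[:,1],-np.ones(len(q))]@m['cam_to_world'][:3,:3].T
    o=m['cam_to_world'][:3,3]; return o+d*((z-o[2])/d[:,2])[:,None]
E
python3 - <<'E'
from h import *
def c(off,s,l): return [((a+.5)/s-.5+off[0],(b+.5)/s-.5+off[1]) for a,b in l]
T=lambda l:c((130,180),5,l); S=lambda l:c((230,220),4.6,l)
np.set_printoptions(precision=4,suppress=True)
for n in("top","side"):
    p=np.load(f"pics/{n}0.npz")['p'].astype(int)
    u0,v0=(171,266) if n=="top" else (323,325)
    m=((p.min(-1)>200)).astype(np.uint8)
    k,l=cv2.connectedComponents(m); mm=l==l[v0,u0]; v,u=np.nonzero(mm)
    X=onplane(n,np.c_[u,v],.030)
    # fine: second moments
    C=X[:,:2].mean(0); w,V=np.linalg.eigh(np.cov((X[:,:2]-C).T))
    e=V[:,1]*np.sign(V[0,1]); print(n,'block c',C,'yaw',np.arctan2(e[1],e[0]),'len',np.sqrt(12*w))
print('plate top', onplane("top",T([(472,352),(634,335),(610,92)]),.004))
print('plate side', onplane("side",S([(96,202),(96,312),(345,300),(330,193)]),.004))
print('knob top',onplane("top",T([(515,190)]),.156), onplane("side",S([(232,50)]),.156))
# white line mark, column top corners z=.114, head
print('column top',onplane("top",T([(458,85),(570,72),(578,138),(463,146)]),.114))
print('column side',onplane("side",S([(108,83),(167,82),(168,155),(107,155)]),.114))
E
```

```text
top block c [0.5155 0.2395] yaw 0.4340556958715746 len [0.0412 0.1272]
side block c [0.5163 0.2411] yaw 0.43930011745866104 len [0.0435 0.1294]
plate top [[0.5569 0.0959 0.004 ]
 [0.5644 0.0032 0.004 ]
 [0.7068 0.0152 0.004 ]]
plate side [[0.7066 0.017  0.004 ]
 [0.7002 0.1079 0.004 ]
 [0.5565 0.0952 0.004 ]
 [0.565  0.0062 0.004 ]]
knob top [[0.6249 0.0539 0.156 ]] [[0.622  0.0513 0.156 ]]
column top [[0.6886 0.0884 0.114 ]
 [0.6942 0.0294 0.114 ]
 [0.6587 0.0255 0.114 ]
 [0.6559 0.0857 0.114 ]]
column side [[0.6938 0.0327 0.114 ]
 [0.6601 0.0311 0.114 ]
 [0.6565 0.0921 0.114 ]
 [0.6903 0.0928 0.114 ]]
```

```bash
cat >> h.py <<'E'
def tool(): 
    o=r.get_obs(); return o['tcp_pos'],R.from_rotvec(o['tcp_rot'])
def delta(target,jaw=None):
    """tool-axes shift (cm) and turn to a down pose, jaw axis at world yaw jaw (mod pi)"""
    p,q=tool(); M=q.as_matrix()
    out=(M.T@(np.asarray(target)-p))*100
    yaw=np.arctan2(M[1,0],M[0,0])
    w=np.zeros(3)
    if jaw is not None:
        dy=(jaw-yaw+np.pi/2)%np.pi-np.pi/2
        x=np.array([np.cos(yaw+dy),np.sin(yaw+dy),0]); y=np.array([0,0,-1.]); z=np.cross(x,y)
        w=(q.inv()*R.from_matrix(np.c_[x,y,z])).as_rotvec()
    print('cm',out.round(2),'rot',w.round(4),'yaw',round(yaw,4),'joints',r.get_obs()['joint_positions'].round(3))
BED=np.array([.6245,.0550]); BY=.083
def bed(x,y): 
    c,s=np.cos(BY),np.sin(BY); return BED+[c*x-s*y,s*x+c*y]
E
python3 - <<'E'
from h import *
p,q=tool(); print(p,q.as_matrix().round(3))
B=np.array([.516,.2403]);a=.437
g=B-.043*np.array([np.cos(a),np.sin(a)]); print(g)
delta([*g,.12],a+np.pi/2)
delta([*g,.22],a+np.pi/2)
E
```

```text
[ 0.23222457 -0.57992358  0.23042631] [[ 0.372 -0.     0.928]
 [-0.928  0.001  0.372]
 [-0.001 -1.     0.   ]]
[0.47704091 0.2221014 ]
cm [-65.35  11.12  52.53] rot [-0.0002 -0.0562 -0.001 ] yaw -1.19 joints [-1.285  0.494  1.346  0.     1.303 -0.095]
cm [-65.36   1.12  52.54] rot [-0.0002 -0.0562 -0.001 ] yaw -1.19 joints [-1.285  0.494  1.346  0.     1.303 -0.095]
```

Call:
play_rows(
  deltas="-65.4 1.1 52.5 0 -0.056 0 -1;-65.4 1.1 52.5 0 -0.056 0 -1;-65.4 1.1 52.5 0 -0.056 0 -1;-65.4 1.1 52.5 0 -0.056 0 -1;-65.4 1.1 52.5 0 -0.056 0 -1;-65.4 1.1 52.5 0 -0.056 0 -1;-65.4 1.1 52.5 0 -0.056 0 -1;-65.4 1.1 52.5 0 -0.056 0 -1",
)

```text
clock: 0.77
tcp_pos: [0.3293, -0.2594, 0.2264]
tcp_rot: [-1.384, 0.882, -0.882]
wrist_force: [0.9, -0.0, 0.8]
grip_width: 0.0911
```

Run:
```python
from h import *
delta([.477,.222,.20],.437+np.pi/2)
```

```text
cm [-37.39   2.65  33.73] rot [ 0.     -0.0007 -0.0002] yaw -1.1345 joints [-0.81   0.21   1.827  0.     1.105  0.324]
```

Call:
play_rows(
  deltas="-37.4 2.6 33.7 0 0 0 -1;-37.4 2.6 33.7 0 0 0 -1;-37.4 2.6 33.7 0 0 0 -1;-37.4 2.6 33.7 0 0 0 -1;-37.4 2.6 33.7 0 0 0 -1;-37.4 2.6 33.7 0 0 0 -1;-37.4 2.6 33.7 0 0 0 -1;-37.4 2.6 33.7 0 0 0 -1",
)

```text
clock: 1.43
tcp_pos: [0.4267, 0.0592, 0.2093]
tcp_rot: [-1.385, 0.882, -0.882]
wrist_force: [1.9, -0.6, -0.2]
grip_width: 0.0911
```

Run:
```python
from h import *
delta([.477,.222,.08],.437+np.pi/2)
```

```text
cm [-12.62  12.93  11.45] rot [-0.0001 -0.0001  0.0001] yaw -1.1339 joints [-1.000e-03  2.500e-01  1.828e+00 -0.000e+00  1.063e+00  1.133e+00]
```

Call:
play_rows(
  deltas="-6 4 5.5 0 0 0 -1;-9.5 7 8.5 0 0 0 -1;-12.6 10 11.5 0 0 0 -1;-12.6 12.9 11.5 0 0 0 -1;-12.6 12.9 11.5 0 0 0 -1;-12.6 12.9 11.5 0 0 0 -1;-12.6 12.9 11.5 0 0 0 -1",
)

```text
clock: 2.02
tcp_pos: [0.4766, 0.2208, 0.0781]
tcp_rot: [-1.388, 0.882, -0.878]
wrist_force: [-0.7, -0.8, 0.7]
grip_width: 0.0915
```

Run:
```python
from h import *
delta([.477,.222,.023],.437+np.pi/2)
p,d=r.read_camera("side"); cv2.imwrite("pics/s1.png",cv2.resize(p[200:400,230:430,::-1],None,fx=3,fy=3,interpolation=cv2.INTER_CUBIC))
```

```text
cm [-0.09  5.51  0.11] rot [ 0.0037  0.002  -0.0005] yaw -1.1318 joints [0.32  0.565 1.748 0.    0.832 1.452]
```

View pics/s1.png

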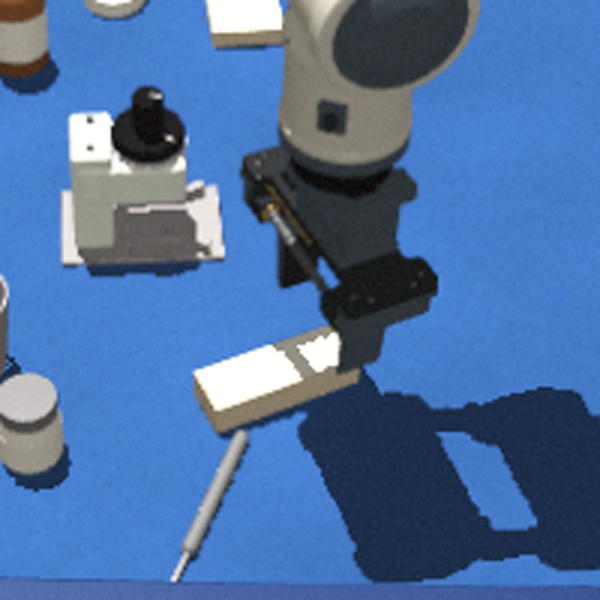

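The open jaws straddle the block's near end at about (340,340), and nothing is near them. Descending.

Call:
play_rows(
  deltas="-0.1 2.5 0.1 0.004 0.002 0 -1;-0.1 4.5 0.1 0.004 0.002 0 -1;-0.1 5.5 0.1 0.004 0.002 0 -1;-0.1 5.5 0.1 0.004 0.002 0 -1;-0.1 5.5 0.1 0.004 0.002 0 1;-0.1 5.5 0.1 0.004 0.002 0 1;-0.1 5.5 0.1 0.004 0.002 0 1;-0.1 5.5 0.1 0.004 0.002 0 1",
)

```text
clock: 2.73
tcp_pos: [0.4786, 0.2212, 0.0263]
tcp_rot: [-1.379, 0.88, -0.885]
wrist_force: [-0.4, -0.5, -0.1]
grip_width: 0.0671
```

Call:
play_rows(
  deltas="0 0 0 0 0 0 1;0 0 0 0 0 0 1;0 0 0 0 0 0 1;0 0 0 0 0 0 1",
)

```text
clock: 3.07
tcp_pos: [0.4781, 0.2212, 0.0255]
tcp_rot: [-1.38, 0.881, -0.885]
wrist_force: [-0.5, 0.7, 4.5]
grip_width: 0.0435
```

Run:
```python
from h import *
print(r.get_obs())
delta([*bed(-.18,0),.055],BY+np.pi/2)
```

```text
{'clock': 3.0667, 'joint_positions': array([3.19607806e-01, 6.53588341e-01, 1.78353623e+00, 8.37028432e-04,
       7.00389468e-01, 1.45497977e+00]), 'joint_vel': array([ 0.00046401, -0.00056012, -0.00072258,  0.00213862, -0.00095388,
        0.00039235]), 'tau': array([-4.58946114e-02, -7.96848822e+01, -1.79006535e+01, -1.19398171e-01,
       -3.76609163e-01, -9.74680600e-02]), 'tcp_pos': array([0.47807412, 0.2211906 , 0.02549322]), 'tcp_rot': array([-1.38049013,  0.88103635, -0.8845751 ]), 'wrist_force': array([-0.50030669,  0.70539556,  4.46602393]), 'ft_torque': array([ 0.00279531,  0.14457198, -0.10958679]), 'grip_width': 0.04354967329647296}
cm [ 15.04  -3.   -10.61] rot [-0.0041  0.3518 -0.0008] yaw -1.136 joints [3.200e-01 6.540e-01 1.784e+00 1.000e-03 7.000e-01 1.455e+00]
```

Call:
play_rows(
  deltas="0 -1.5 0 0 0 0 1;0 -3 0 0 0 0 1;4 -3 -3 0 0.1 0 1;7 -3 -5 0 0.2 0 1;10 -3 -7 0 0.3 0 1;13 -3 -9.2 0 0.35 0 1;15 -3 -10.6 0 0.35 0 1;15 -3 -10.6 0 0.35 0 1",
)

```text
clock: 3.73
tcp_pos: [0.4438, 0.037, 0.0548]
tcp_rot: [-1.244, 1.148, -1.149]
wrist_force: [0.9, 0.8, -1.6]
grip_width: 0.0438
```

```bash
cat > look.py <<'E'
from h import *
import sys
k=sys.argv[1]
for n in("side","top"):
    p,d=r.read_camera(n); np.savez(f"pics/{n}{k}.npz",p=p,d=d)
    s=(slice(210,350),slice(230,390)) if n=="side" else (slice(180,300),slice(180,300))
    cv2.imwrite(f"pics/{n}{k}.png",cv2.resize(p[s][:,:,::-1],None,fx=5 if n=="top" else 4,fy=5 if n=="top" else 4,interpolation=cv2.INTER_CUBIC))
o=r.get_obs(); print(o['clock'],o['tcp_pos'],o['wrist_force'],o['ft_torque'],o['grip_width'])
E
python3 look.py 2; python3 -c "
from h import *
delta([*bed(-.18,0),.055],BY+np.pi/2)"
```

```text
3.8333 [0.44492727 0.03967822 0.05491654] [-0.09654657  0.84674755 -1.80977132] [-0.00277872  0.08020991  0.03765863] 0.04394544236644744
cm [-0.04 -0.01  0.02] rot [-0.0035 -0.0003 -0.0015] yaw -1.4881 joints [-0.046  0.538  1.962  0.003  0.638  1.439]
```

View pics/side2.png

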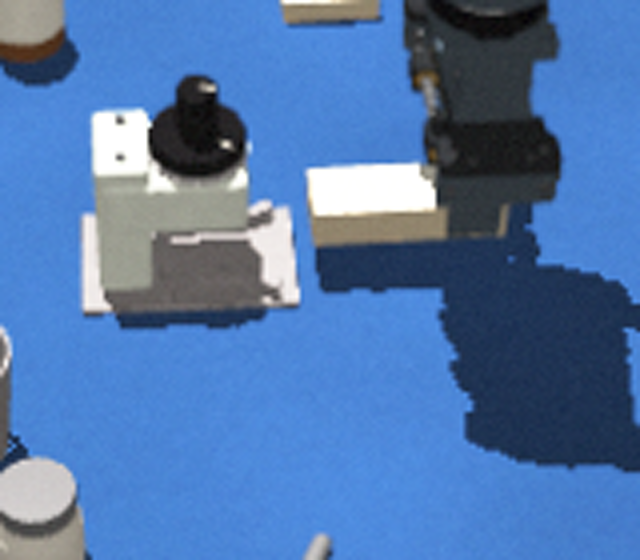

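View pics/top2.png

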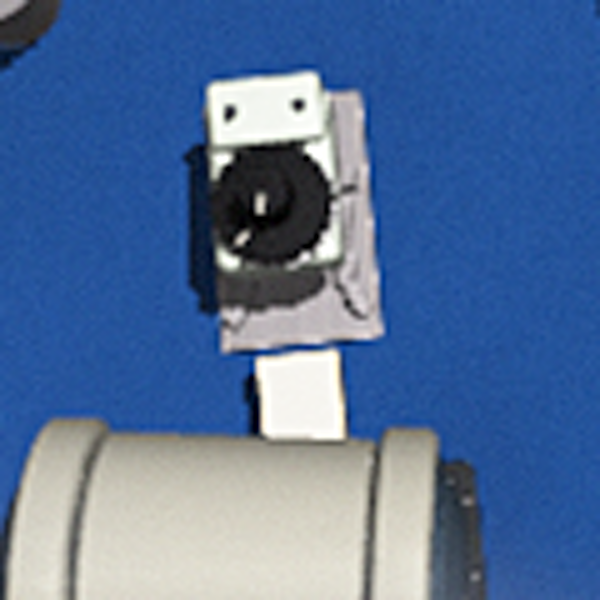

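The block is held level in front of the plate. In the top view its leading corners are at (257,358) and (340,350). I'll compare those with the bed axis.

Run:
```python
from h import *
T=lambda l:[((a+.5)/5-.5+180,(b+.5)/5-.5+180) for a,b in l]
S=lambda l:[((a+.5)/4-.5+230,(b+.5)/4-.5+210) for a,b in l]
def tob(X): 
    c,s=np.cos(BY),np.sin(BY); d=X[:,:2]-BED; return (np.c_[c*d[:,0]+s*d[:,1],-s*d[:,0]+c*d[:,1]]*1000).round(1).tolist()
print('block top',tob(onplane("top",T([(257,358),(340,350)]),.0595)))
print('block side',tob(onplane("side",S([(307,170),(312,215)]),.0595)))
print('plate t',tob(onplane("top",T([(222,352),(384,333),(360,92)]),.004)))
print('plate s',tob(onplane("side",S([(82,213),(82,312),(299,303),(287,207)]),.004)))
# white mask fit
p=np.load("pics/top2.npz")['p'].astype(int);m=(p.min(-1)>190).astype(np.uint8)
l=cv2.connectedComponents(m)[1];v,u=np.nonzero(l==l[258,240]);X=onplane("top",np.c_[u,v],.0595)
b=np.array(tob(X));print('mask',b.min(0),b.max(0),b.mean(0), len(b))
for rr in range(252,268):
    k=v==rr
    if k.any(): print(rr,u[k].min(),u[k].max(),end='; ')
p=np.load("pics/side2.npz")['p'].astype(int);m=(p.min(-1)>215).astype(np.uint8)
l=cv2.connectedComponents(m)[1];v,u=np.nonzero(l==l[257,320]);X=onplane("side",np.c_[u,v],.0595)
b=np.array(tob(X));print('mask',b.min(0),b.max(0),len(b)); print(rect(b/1000))
```

```text
block top [[-74.3, 20.7], [-74.7, -24.5]]
block side [[-74.1, -21.9], [-73.4, 21.5]]
plate t [[-64.0, 46.4], [-63.0, -46.7], [78.7, -46.5]]
plate s [[79.7, -47.3], [80.7, 47.1], [-63.6, 47.7], [-63.5, -44.4]]
mask [-121.1  -22.7] [-74.8  21.3] [-96.89844961  -1.40775194] 258
252 231 246; 253 231 246; 254 231 246; 255 232 247; 256 232 247; 257 232 247; 258 232 247; 259 232 247; 260 233 247; 261 233 248; 262 233 247; 263 233 247; 264 233 248; 265 233 247; 266 233 248; 267 234 247; mask [-156.  -24.] [-74.7  21.2] 344
((-115.35350036621094, -1.4823741912841797), (81.2024917602539, 45.080413818359375), 0.32431352138519287)
```

Call:
play_rows(
  deltas="-0.1 0 1 0 0 0 1;-0.1 0 1.7 0 0 0 1;-0.1 0.8 1.7 0 0 0 1;-0.1 1.6 1.7 0 0 0 1;-0.1 2.1 1.7 0 0 0 1;-0.1 2.3 1.7 0 0 0 1;-0.1 2.4 1.7 0 0 0 1;-0.1 2.4 1.7 0 0 0 1",
)

```text
clock: 4.5
tcp_pos: [0.4616, 0.0429, 0.0306]
tcp_rot: [-1.245, 1.145, -1.147]
wrist_force: [0.4, -0.5, -2.0]
grip_width: 0.0438
```

```bash
python3 look.py 3
```

```text
4.6 [0.46188631 0.04284019 0.03107308] [-0.11356721  0.68442986 -1.99848825] [0.00740667 0.11244523 0.01270448] 0.04373780469993372
```

View pics/side3.png

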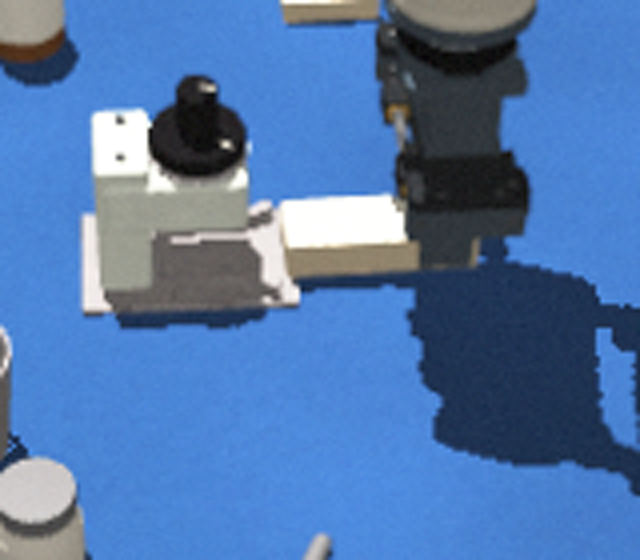

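View pics/top3.png

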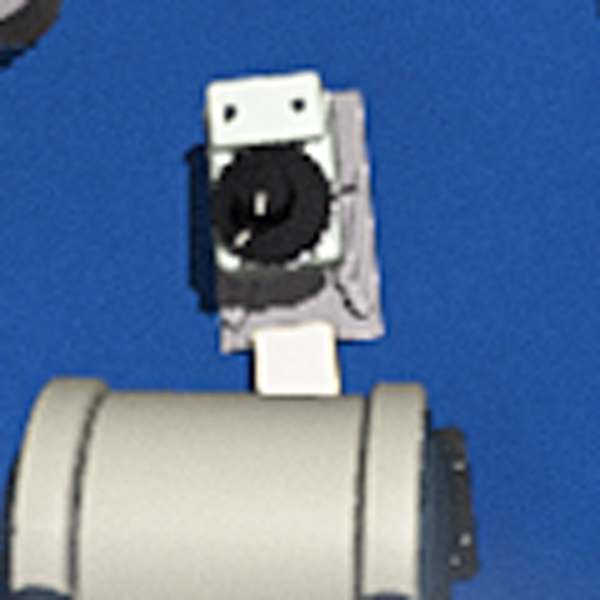

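The leading end is above the plate at (283,240) in the side view, between the rail mouths. I'll slide in and watch the forces.

Call:
play_rows(
  deltas="0 0 0.8 0 0 0 1;0 0 1.6 0 0 0 1;0 0 2.4 0 0 0 1;0 0 3.2 0 0 0 1;0 0 4 0 0 0 1;0 0 4 0 0 0 1",
)

```text
clock: 5.1
tcp_pos: [0.504, 0.046, 0.0312]
tcp_rot: [-1.243, 1.144, -1.148]
wrist_force: [2.3, -3.3, -2.7]
grip_width: 0.0437
```

```bash
python3 look.py 4;python3 -c "
from h import *
delta([*bed(-.1,0),.0295],BY+np.pi/2)"
```

```text
5.2 [0.50340527 0.04602766 0.03127449] [ 4.62851946 -5.21323444 -2.385432  ] [-0.89873781 -0.56054144 -0.58200217] 0.043974569181013716
cm [0.11 0.19 2.14] rot [-0.0057  0.0014 -0.001 ] yaw -1.4864 joints [-0.028  0.627  1.835  0.003  0.674  1.456]
```

View pics/side4.png

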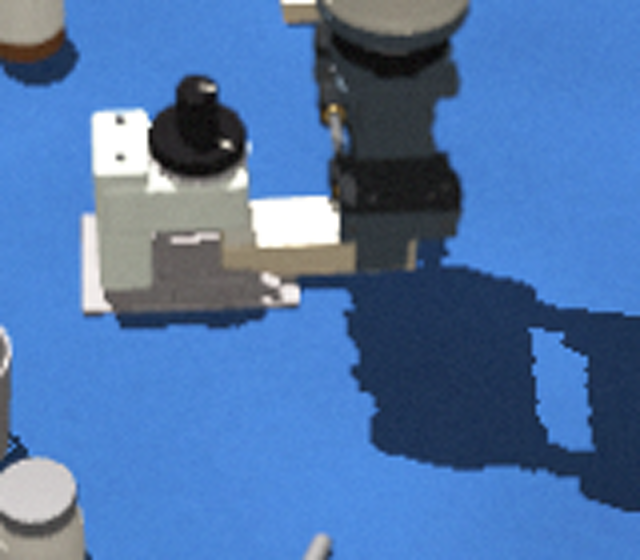

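View pics/top4.png

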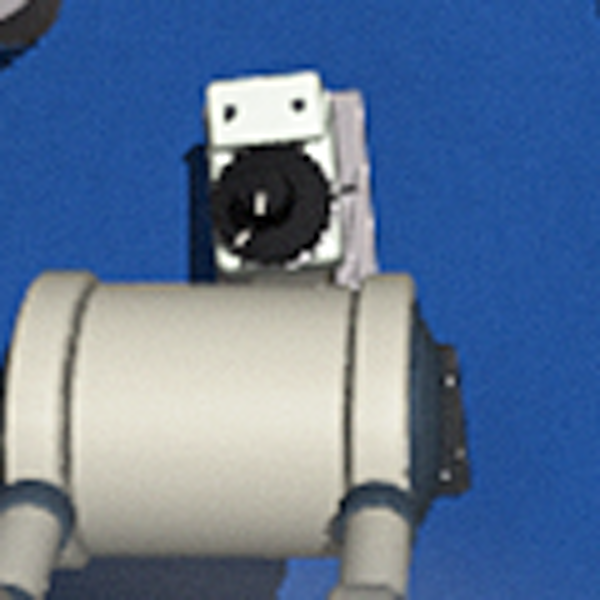

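Call:
play_rows(
  deltas="0.1 0 0.7 0 0 0 1;0.1 0.1 1.4 0 0 0 1;0.1 0.1 2.1 0 0 0 1;0.1 0.1 2.8 0 0 0 1;0.1 0.1 3 0 0 0 1;0.1 0.1 3 0 0 0 1",
)

```text
clock: 5.7
tcp_pos: [0.5327, 0.0479, 0.0302]
tcp_rot: [-1.244, 1.144, -1.147]
wrist_force: [0.1, -0.7, -1.9]
grip_width: 0.0439
```

```bash
python3 -c "
from h import *
print(r.get_obs()['wrist_force'],r.get_obs()['ft_torque'])
delta([*bed(-.085,0),.0295],BY+np.pi/2)"
```

```text
[ 0.08822159 -0.72883161 -1.91646375] [-0.09865811  0.02708647 -0.07891849]
cm [0.06 0.08 0.71] rot [-0.0045  0.002  -0.0013] yaw -1.4858 joints [-0.023  0.651  1.761  0.003  0.725  1.461]
```

Call:
play_rows(
  deltas="0 0.05 0.2 0 0 0 1;0 0.1 0.4 0 0 0 1;0 0.1 0.6 0 0 0 1;0 0.1 0.6 0 0 0 1",
)

```text
clock: 6.03
tcp_pos: [0.5371, 0.0483, 0.0294]
tcp_rot: [-1.245, 1.145, -1.146]
wrist_force: [0.8, 0.8, -2.5]
grip_width: 0.0441
```

Call:
play_rows(
  deltas="0 0 0.1 0 0 0 1;0 0 0.2 0 0 0 1;0 0 0.2 0 0 0 1",
)

```text
clock: 6.28
tcp_pos: [0.5386, 0.0485, 0.0293]
tcp_rot: [-1.246, 1.146, -1.146]
wrist_force: [-8.0, -0.5, 8.6]
grip_width: 0.0438
```

```bash
python3 look.py 5;python3 -c "
from h import *
delta([*bed(-.085,0),.0295],BY+np.pi/2)"
```

```text
6.3833 [0.53866695 0.04847438 0.02933482] [-7.51286347 -0.74700081  7.84292672] [-0.21659903  1.23253595 -0.03081134] 0.04396241861720072
cm [ 0.06 -0.02  0.11] rot [-0.0018  0.0019 -0.0015] yaw -1.4859 joints [-0.022  0.659  1.744  0.003  0.737  1.462]
```

View pics/side5.png

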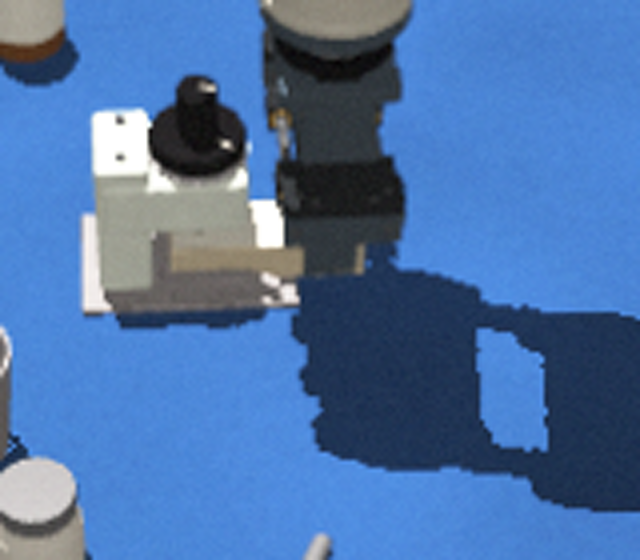

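The stop contact shows as -8 N. Releasing.

Call:
play_rows(
  deltas="0 0 0 0 0 0 -1;0 0 0 0 0 0 -1;0 0 0 0 0 0 -1;0 0 0 0 0 0 -1;0 0 0 0 0 0 -1;0 0 0 0 0 0 -1",
)

```text
clock: 6.88
tcp_pos: [0.5399, 0.0485, 0.0293]
tcp_rot: [-1.244, 1.144, -1.147]
wrist_force: [0.1, -0.1, -0.3]
grip_width: 0.081
```

```bash
python3 look.py 6
```

```text
6.9833 [0.53980587 0.04845335 0.02927424] [ 0.7557651   0.1711886  -0.51734963] [-0.00320171  0.0555801   0.00518048] 0.08877216945719282
```

View pics/side6.png

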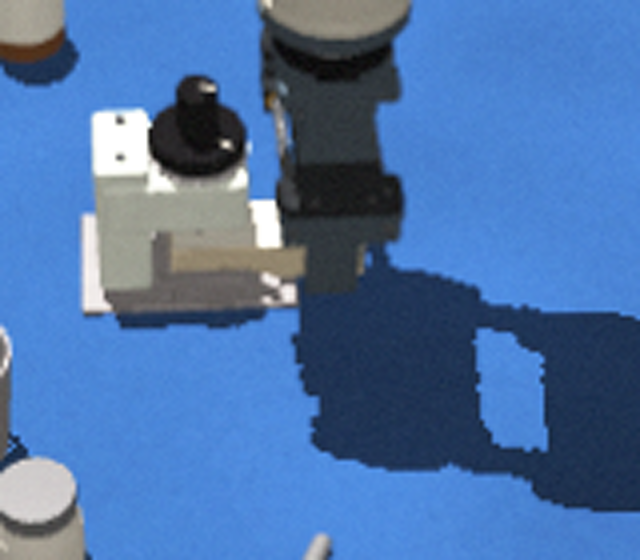

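Call:
play_rows(
  deltas="0 -3 0 0 0 0 -1;0 -7 -1 0 0 0 -1;0 -11 -3 0 0 0 -1;0 -15 -6 0 0 0 -1;0 -18 -9 0 0 0 -1;0 -18 -13 0 0 0 -1;0 -18 -13 0 0 0 -1;0 -18 -13 0 0 0 -1",
)

```text
clock: 7.65
tcp_pos: [0.4072, 0.0371, 0.2096]
tcp_rot: [-1.244, 1.144, -1.148]
wrist_force: [0.5, -0.1, -0.6]
grip_width: 0.0912
```

```bash
python3 look.py 7
```

```text
7.75 [0.40997351 0.03710566 0.20892784] [ 0.25112333 -1.04379565 -0.59713308] [ 0.02183678 -0.01397743  0.00379887] 0.09143685865733055
```

View pics/side7.png

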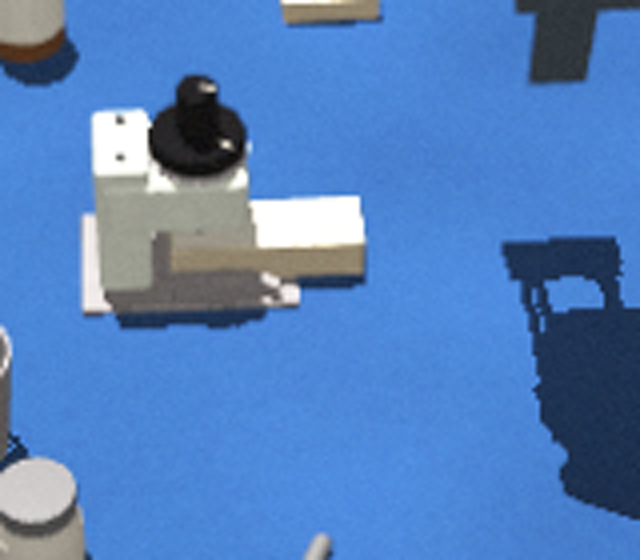

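View pics/top7.png

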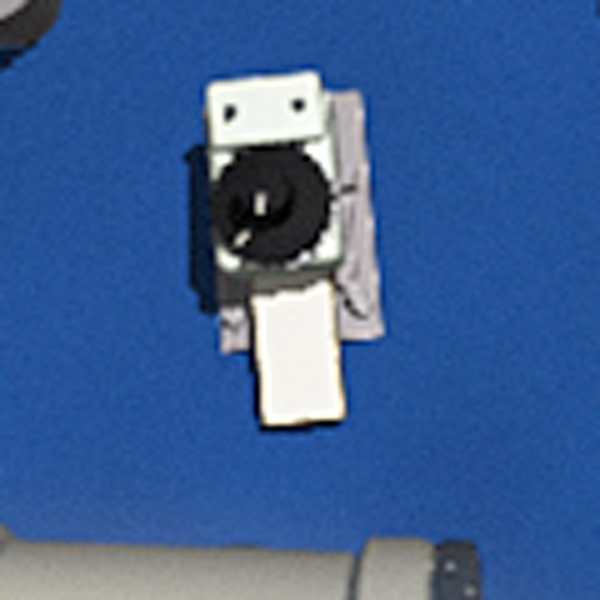

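The block sits between the rails under the head, with its rear corners at (261,422) and (344,415) in the top view. I'll check home position, yaw and flatness.

Run:
```python
from h import *
T=lambda l:[((a+.5)/5-.5+180,(b+.5)/5-.5+180) for a,b in l]
S=lambda l:[((a+.5)/4-.5+230,(b+.5)/4-.5+210) for a,b in l]
def tob(X): 
    c,s=np.cos(BY),np.sin(BY); d=X[:,:2]-BED; return (np.c_[c*d[:,0]+s*d[:,1],-s*d[:,0]+c*d[:,1]]*1000).round(1)
print('rear top',tob(onplane("top",T([(261,422),(344,415)]),.034)))
print('rear side',tob(onplane("side",S([(361,199),(364,246)]),.034)))
for n,s,thr in(("top",(256,240),190),("side",(263,305),200)):
    z=np.load(f"pics/{n}7.npz");p=z['p'].astype(int);m=(p.min(-1)>thr)
    if n=="side": m[:, :292]=0
    else: m[:240]=0
    l=cv2.connectedComponents(m.astype(np.uint8))[1];M=l==l[s];v,u=np.nonzero(M);X=onplane(n,np.c_[u,v],.034);b=tob(X)
    print(n,len(b),b.min(0),b.max(0),rect(b/1000)); print('depth z',np.nanmedian(world(n,z['d'])[M][:,2]))
    W=world(n,z['d'])[M]; A=np.c_[b,np.ones(len(b))]; print(np.linalg.lstsq(A,W[:,2]*1000,rcond=None)[0])
# knob
for n,s in(("top",None),("side",None)):
    z=np.load(f"pics/{n}7.npz");W=world(n,z['d'])
    k=(W[...,2]>.152)&(W[...,2]<.17)&(abs(W[...,0]-.625)<.03)&(abs(W[...,1]-.055)<.03)
    v,u=np.nonzero(k);print(n,'knob',len(v),u.mean(),v.mean(),W[k].mean(0),np.median(W[k][:,2]))
```

```text
rear top [[-107.5   24.3]
 [-108.5  -21.6]]
rear side [[-111.3  -18. ]
 [-108.2   27. ]]
top 362 [-108.9  -21. ] [-41.   21.5] ((-74.94105529785156, 0.2060527801513672), (68.01591491699219, 42.421268463134766), 0.18663127720355988)
depth z 0.03300420111617797
[nan nan nan]
side 320 [-109.1  -21.2] [-36.9  24.2] ((-73.2958984375, 1.6086921691894531), (72.50366973876953, 45.12075424194336), 1.2319774627685547)
depth z 0.03225649848851986
[nan nan nan]
top knob 81 232.50617283950618 218.11111111111111 [0.62364747 0.05409834 0.15608359] 0.1560026300250248
side knob 59 279.06779661016947 232.25423728813558 [0.62429088 0.05690841 0.15482604] 0.15460505508570443
```

The block is home and flat: its rear edge is at about -109 mm, its top at about 34 mm, and the yaw error is negligible. Next I'll go above the knob and pre-wind the wrist so that one grasp is enough.

```bash
python3 -c "
from h import *
print(onplane('top',[(232.5,218.1)],.1565),onplane('top',[(232.5,218.1)],.154))
delta([.625,.055,.20])"
```

```text
[[0.62360092 0.05406464 0.1565    ]] [[0.62401121 0.05434648 0.154     ]]
cm [ 0.03  0.99 21.57] rot [0. 0. 0.] yaw -1.4862 joints [-0.057  0.222  1.871  0.002  1.043  1.429]
```

Call:
play_rows(
  deltas="0 0 3.5 0 -0.1 0 -1;0 0 7 0 -0.2 0 -1;0 0 10.5 0 -0.3 0 -1;0 0 14 0 -0.4 0 -1;0.1 0 17.5 0 -0.5 0 -1;0.1 0.5 20.5 0 -0.6 0 -1;0.1 1 21.5 0 -0.7 0 -1;0.1 1 21.5 0 -0.82 0 -1",
)

```text
clock: 8.42
tcp_pos: [0.627, 0.0546, 0.1969]
tcp_rot: [-1.506, 0.516, -0.519]
wrist_force: [-2.1, -0.0, -0.9]
grip_width: 0.091
```

Call:
play_rows(
  deltas="0 0 0 0 -0.12 0 -1;0 0 0 0 -0.24 0 -1;0 0 0 0 -0.36 0 -1;0 0 0 0 -0.48 0 -1;0 0 0 0 -0.6 0 -1;0 0 0 0 -0.72 0 -1;0 0 0 0 -0.84 0 -1;0 0 0 0 -0.84 0 -1",
)

```text
clock: 9.08
tcp_pos: [0.6247, 0.0545, 0.1983]
tcp_rot: [-1.565, -0.144, 0.14]
wrist_force: [-0.7, 0.3, -0.5]
grip_width: 0.0912
```

Call:
play_rows(
  deltas="0 0 0 0 -0.12 0 -1;0 0 0 0 -0.24 0 -1;0 0 0 0 -0.36 0 -1;0 0 0 0 -0.48 0 -1;0 0 0 0 -0.6 0 -1;0 0 0 0 -0.72 0 -1;0 0 0 0 -0.84 0 -1;0 0 0 0 -0.84 0 -1",
)

```text
clock: 9.75
tcp_pos: [0.6244, 0.0545, 0.1987]
tcp_rot: [-1.422, -0.795, 0.789]
wrist_force: [-0.2, 0.7, 0.2]
grip_width: 0.0911
```

```bash
python3 look.py 8; python3 -c "
from h import *
delta([.6245,.0545,.146],tool()[1].as_rotvec()[0]*0+np.arctan2(*tool()[1].as_matrix()[[1,0],0]))"
```

```text
9.85 [0.62428902 0.05443101 0.19898293] [-0.37004537 -0.38703042  0.37926567] [ 0.08359808 -0.15643079 -0.03425649] 0.0916013510945909
cm [ 0.    5.3  -0.01] rot [ 0.0017 -0.      0.0031] yaw 1.007 joints [-0.009  0.525  1.383  0.002  1.23  -1.017]
```

View pics/side8.png

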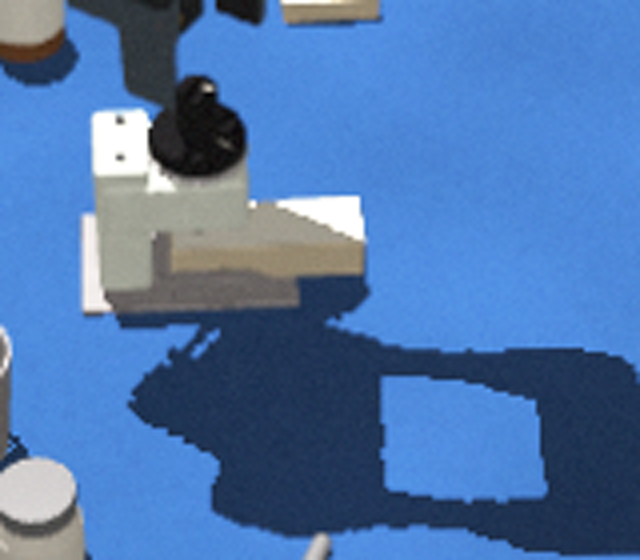

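The fingers hang either side of the knob, and both knobs are undisturbed. Descending with the jaws open.

Call:
play_rows(
  deltas="0 2 0 0 0 0 -1;0 3.5 0 0 0 0 -1;0 4.7 0 0 0 0 -1;0 5.2 0 0 0 0 -1;0 5.2 0 0 0 0 -1;0 5.2 0 0 0 0 -1",
)

```text
clock: 10.35
tcp_pos: [0.6243, 0.0545, 0.1478]
tcp_rot: [-1.423, -0.791, 0.785]
wrist_force: [0.9, 0.2, 0.2]
grip_width: 0.0912
```

```bash
python3 look.py 9
```

```text
10.45 [0.62466123 0.05447153 0.14841638] [-0.33741815  0.25890259 -0.0750438 ] [-0.03032301 -0.16019694 -0.01379147] 0.09126010431680529
```

View pics/side9.png

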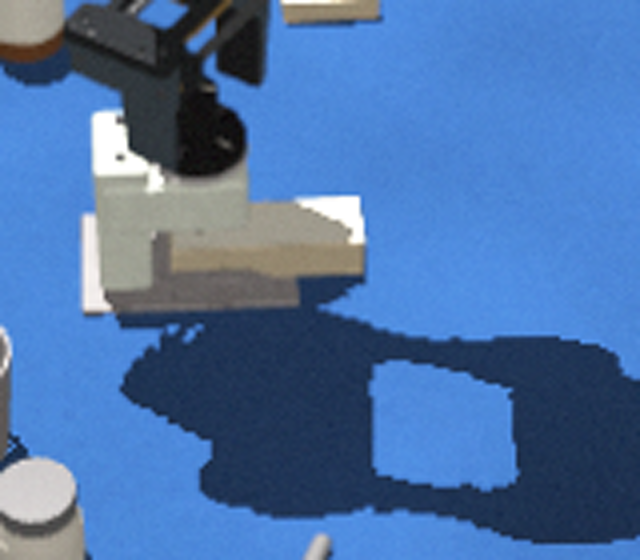

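Call:
play_rows(
  deltas="0 0.25 0 0 0 0 -1;0 0.25 0 0 0 0 1;0 0.25 0 0 0 0 1;0 0.25 0 0 0 0 1;0 0.25 0 0 0 0 1;0 0.25 0 0 0 0 1;0 0.25 0 0 0 0 1;0 0.25 0 0 0 0 1",
)

```text
clock: 11.12
tcp_pos: [0.6241, 0.0545, 0.1451]
tcp_rot: [-1.423, -0.793, 0.787]
wrist_force: [-0.2, -0.2, -0.3]
grip_width: 0.0478
```

Call:
play_rows(
  deltas="0 0 0 0 0 0 1;0 0 0 0 0 0 1;0 0 0 0 0 0 1;0 0 0 0 0 0 1;0 0 0 0 0 0 1",
)

```text
clock: 11.53
tcp_pos: [0.6243, 0.0546, 0.1451]
tcp_rot: [-1.423, -0.794, 0.787]
wrist_force: [1.1, 1.4, 0.1]
grip_width: 0.0255
```

```bash
cat > st.py <<'E'
from h import *
o=r.get_obs(); M=tool()[1].as_matrix()
print('t',o['clock'],'yaw',round(float(np.arctan2(M[1,0],M[0,0])),4),'pos',o['tcp_pos'].round(4),'F',o['wrist_force'].round(2),'T',o['ft_torque'].round(3),'w',round(float(o['grip_width']),4),'tau6',o['tau'][5].round(3),'j',o['joint_positions'].round(3))
E
python3 st.py
```

```text
t 11.5333 yaw 1.0141 pos [0.6243 0.0546 0.1451] F [1.08 1.45 0.12] T [ 0.369 -0.229 -0.015] w 0.0255 tau6 -0.002 j [-0.009  0.583  1.441  0.002  1.114 -1.024]
```

Call:
play_rows(
  deltas="0 0 0 0 0.05 0 1;0 0 0 0 0.1 0 1",
)

```text
clock: 11.7
tcp_pos: [0.6243, 0.0546, 0.1452]
tcp_rot: [-1.451, -0.715, 0.708]
wrist_force: [0.7, 2.0, -0.6]
grip_width: 0.0256
```

```bash
python3 st.py
```

```text
t 11.7 yaw 0.912 pos [0.6243 0.0546 0.1452] F [ 0.68  1.98 -0.55] T [ 0.396 -0.324  0.09 ] w 0.0256 tau6 -2.315 j [-0.009  0.583  1.441  0.002  1.114 -0.922]
```

Call:
play_rows(
  deltas="0 0 0 0 0.05 0 1;0 0 0 0 0.1 0 1",
)

```text
clock: 11.87
tcp_pos: [0.6243, 0.0546, 0.1452]
tcp_rot: [-1.476, -0.638, 0.631]
wrist_force: [0.7, 1.4, 0.1]
grip_width: 0.0253
```

```bash
python3 st.py
```

```text
t 11.8667 yaw 0.8116 pos [0.6243 0.0546 0.1452] F [0.7  1.41 0.14] T [ 0.385 -0.277  0.124] w 0.0253 tau6 -1.875 j [-0.009  0.583  1.441  0.002  1.114 -0.822]
```

Call:
play_rows(
  deltas="0 0 0 0 0.05 0 1;0 0 0 0 0.1 0 1",
)

```text
clock: 12.03
tcp_pos: [0.6243, 0.0546, 0.1451]
tcp_rot: [-1.498, -0.56, 0.553]
wrist_force: [0.8, 1.4, -0.9]
grip_width: 0.0254
```

```bash
python3 st.py; python3 look.py 10
```

```text
t 12.0333 yaw 0.7116 pos [0.6243 0.0546 0.1451] F [ 0.77  1.44 -0.86] T [ 0.371 -0.356  0.096] w 0.0254 tau6 -1.871 j [-0.009  0.583  1.441  0.002  1.114 -0.722]
12.1333 [0.62424166 0.05464621 0.14513718] [1.43777321 1.86351119 0.0707372 ] [ 0.3832343  -0.33659973  0.02435262] 0.025014128402223362
```

View pics/side10.png

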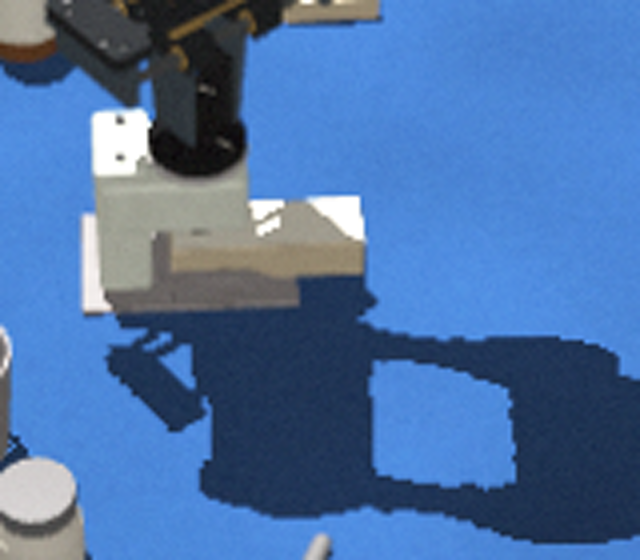

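The knob turns with the free friction of about 0.11 N m, and the ring's white mark at (226,143) hasn't moved. I'll continue in small steps and watch the torque.

Call:
play_rows(
  deltas="0 0 0 0 0.04 0 1;0 0 0 0 0.08 0 1",
)

```text
clock: 12.3
tcp_pos: [0.6243, 0.0546, 0.1452]
tcp_rot: [-1.513, -0.5, 0.493]
wrist_force: [0.9, 2.4, 0.1]
grip_width: 0.0255
```

```bash
python3 st.py|cut -c1-130
```

```text
t 12.3 yaw 0.6346 pos [0.6243 0.0546 0.1452] F [0.92 2.37 0.06] T [ 0.463 -0.36   0.109] w 0.0255 tau6 -1.786 j [-0.009  0.583  1.
```

Call:
play_rows(
  deltas="0 0 0 0 0.04 0 1;0 0 0 0 0.08 0 1",
)

```text
clock: 12.47
tcp_pos: [0.6243, 0.0546, 0.1452]
tcp_rot: [-1.526, -0.438, 0.431]
wrist_force: [1.8, 2.4, -0.5]
grip_width: 0.0252
```

```bash
python3 st.py|cut -c1-130
```

```text
t 12.4667 yaw 0.5543 pos [0.6243 0.0546 0.1452] F [ 1.84  2.44 -0.47] T [ 0.409 -0.364  0.067] w 0.0252 tau6 -1.478 j [-0.009  0.5
```

Call:
play_rows(
  deltas="0 0 0 0 0.04 0 1;0 0 0 0 0.08 0 1",
)

```text
clock: 12.63
tcp_pos: [0.6243, 0.0546, 0.1451]
tcp_rot: [-1.538, -0.375, 0.368]
wrist_force: [1.5, 2.9, 0.1]
grip_width: 0.0254
```

```bash
python3 st.py|cut -c1-130
```

```text
t 12.6333 yaw 0.4742 pos [0.6243 0.0546 0.1451] F [1.47 2.85 0.08] T [ 0.43  -0.35   0.072] w 0.0254 tau6 -1.475 j [-0.009  0.583
```

Call:
play_rows(
  deltas="0 0 0 0 0.04 0 1;0 0 0 0 0.08 0 1",
)

```text
clock: 12.8
tcp_pos: [0.6243, 0.0546, 0.1452]
tcp_rot: [-1.547, -0.313, 0.306]
wrist_force: [1.6, 2.0, -0.2]
grip_width: 0.0251
```

```bash
python3 st.py|cut -c1-130
```

```text
t 12.8 yaw 0.3943 pos [0.6243 0.0546 0.1452] F [ 1.6   2.01 -0.23] T [ 0.429 -0.391  0.096] w 0.0251 tau6 -1.475 j [-0.009  0.582
```

`tau6` repeats to about 0.003 N m at a constant turning speed, much better than the wrist torque. I'll keep the same 0.04 rad/row rhythm and watch it.

```bash
sed -i '$d' st.py
cat >> st.py <<'E'
print(round(float(np.arctan2(M[1,0],M[0,0])),4),'Tz',o['ft_torque'][2].round(3),'tau6',o['tau'][5].round(4),'j6v',o['joint_vel'][5].round(3),'tau1-5',o['tau'][:5].round(2),'Fz',o['wrist_force'].round(1))
E
```

```text
(no output)
```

Call:
play_rows(
  deltas="0 0 0 0 0.04 0 1;0 0 0 0 0.08 0 1",
)

```text
clock: 12.97
tcp_pos: [0.6243, 0.0546, 0.1452]
tcp_rot: [-1.555, -0.25, 0.243]
wrist_force: [1.8, 2.7, -0.2]
grip_width: 0.0255
```

```bash
python3 st.py
```

```text
0.3142 Tz 0.129 tau6 -1.4751 j6v 0.477 tau1-5 [ -1.64 -90.9  -32.29  -0.67   0.56] Fz [ 1.8  2.7 -0.2]
```

Call:
play_rows(
  deltas="0 0 0 0 0.04 0 1;0 0 0 0 0.08 0 1",
)

```text
clock: 13.13
tcp_pos: [0.6243, 0.0546, 0.1452]
tcp_rot: [-1.562, -0.187, 0.181]
wrist_force: [1.7, 2.4, -0.8]
grip_width: 0.0254
```

```bash
python3 st.py
```

```text
0.2342 Tz 0.171 tau6 -1.475 j6v 0.479 tau1-5 [ -1.65 -90.93 -32.26  -0.67   0.58] Fz [ 1.7  2.4 -0.8]
```

Call:
play_rows(
  deltas="0 0 0 0 0.04 0 1;0 0 0 0 0.08 0 1",
)

```text
clock: 13.3
tcp_pos: [0.6243, 0.0547, 0.1452]
tcp_rot: [-1.566, -0.124, 0.118]
wrist_force: [1.7, 3.1, 0.2]
grip_width: 0.025
```

```bash
python3 st.py
```

```text
0.1543 Tz 0.122 tau6 -1.4713 j6v 0.477 tau1-5 [ -1.67 -90.82 -32.17  -0.68   0.6 ] Fz [1.7 3.1 0.2]
```

Call:
play_rows(
  deltas="0 0 0 0 0.04 0 1;0 0 0 0 0.08 0 1",
)

```text
clock: 13.47
tcp_pos: [0.6244, 0.0547, 0.1452]
tcp_rot: [-1.568, -0.062, 0.055]
wrist_force: [1.6, 3.1, 0.1]
grip_width: 0.0253
```

```bash
python3 st.py
```

```text
0.0742 Tz 0.115 tau6 -1.4602 j6v 0.477 tau1-5 [ -1.71 -90.72 -32.12  -0.68   0.6 ] Fz [1.6 3.1 0.1]
```

`tau6` starts rising at about yaw 0.175, with the expected slope of 0.15 N m/rad, so that is foot touch. It reads about 3 N now, and the 12 N target falls at about yaw -0.22.

Call:
play_rows(
  deltas="0 0 0 0 0.04 0 1;0 0 0 0 0.08 0 1",
)

```text
clock: 13.63
tcp_pos: [0.6244, 0.0547, 0.1452]
tcp_rot: [-1.569, 0.001, -0.008]
wrist_force: [1.9, 2.9, -0.1]
grip_width: 0.0251
```

```bash
python3 st.py
```

```text
-0.0058 Tz 0.155 tau6 -1.4502 j6v 0.475 tau1-5 [ -1.73 -90.61 -32.06  -0.68   0.59] Fz [ 1.9  2.9 -0.1]
```

Call:
play_rows(
  deltas="0 0 0 0 0.04 0 1;0 0 0 0 0.08 0 1",
)

```text
clock: 13.8
tcp_pos: [0.6244, 0.0547, 0.1452]
tcp_rot: [-1.568, 0.064, -0.071]
wrist_force: [1.4, 2.6, 0.4]
grip_width: 0.0252
```

```bash
python3 st.py
```

```text
-0.0857 Tz 0.126 tau6 -1.44 j6v 0.478 tau1-5 [ -1.74 -90.5  -32.    -0.67   0.59] Fz [1.4 2.6 0.4]
```

Call:
play_rows(
  deltas="0 0 0 0 0.04 0 1;0 0 0 0 0.08 0 1",
)

```text
clock: 13.97
tcp_pos: [0.6244, 0.0547, 0.1452]
tcp_rot: [-1.565, 0.127, -0.133]
wrist_force: [2.5, 2.2, 0.4]
grip_width: 0.0254
```

```bash
python3 st.py
```

```text
-0.1657 Tz 0.157 tau6 -1.4296 j6v 0.478 tau1-5 [ -1.74 -90.38 -31.94  -0.67   0.59] Fz [2.5 2.2 0.4]
```

Call:
play_rows(
  deltas="0 0 0 0 0.04 0 1;0 0 0 0 0.08 0 1",
)

```text
clock: 14.13
tcp_pos: [0.6245, 0.0547, 0.1453]
tcp_rot: [-1.56, 0.19, -0.196]
wrist_force: [2.3, 1.8, -0.8]
grip_width: 0.0252
```

```bash
python3 st.py
```

```text
-0.2457 Tz 0.188 tau6 -1.4193 j6v 0.476 tau1-5 [ -1.74 -90.27 -31.88  -0.66   0.58] Fz [ 2.3  1.8 -0.8]
```

Torque gives 11 N and angle gives 12.6 N, so it's on target. I'll hold briefly, let go and lift clear.

Call:
play_rows(
  deltas="0 0 0 0 0 0 1;0 0 0 0 0 0 1;0 0 0 0 0 0 1;0 0 0 0 0 0 -1;0 0 0 0 0 0 -1;0 0 0 0 0 0 -1;0 0 0 0 0 0 -1;0 0 0 0 0 0 -1",
)

```text
clock: 14.8
tcp_pos: [0.6239, 0.0543, 0.145]
tcp_rot: [-1.56, 0.191, -0.195]
wrist_force: [1.4, 0.1, -0.5]
grip_width: 0.0559
```

Call:
play_rows(
  deltas="0 0 0 0 0 0 -1;0 0 0 0 0 0 -1;0 -2 0 0 0 0 -1;0 -4 0 0 0 0 -1;0 -6 0 0 0 0 -1;0 -8 0 0 0 0 -1;0 -9 0 0 0 0 -1;0 -9 0 0 0 0 -1",
)

```text
clock: 15.47
tcp_pos: [0.6248, 0.0543, 0.2373]
tcp_rot: [-1.56, 0.187, -0.199]
wrist_force: [1.1, -0.1, 0.5]
grip_width: 0.0913
```

```bash
python3 look.py 11; python3 -c "
from h import *
delta([.42,.037,.235])"
```

```text
15.5667 [0.62357758 0.05430054 0.2344208 ] [-0.17038617 -1.23251513  0.3260601 ] [-0.01063383 -0.08489445 -0.02976215] 0.09113539572063367
cm [-19.32  -0.13  -6.63] rot [0. 0. 0.] yaw -0.246 joints [-0.009  0.49   1.341  0.002  1.307  0.236]
```

View pics/side11.png

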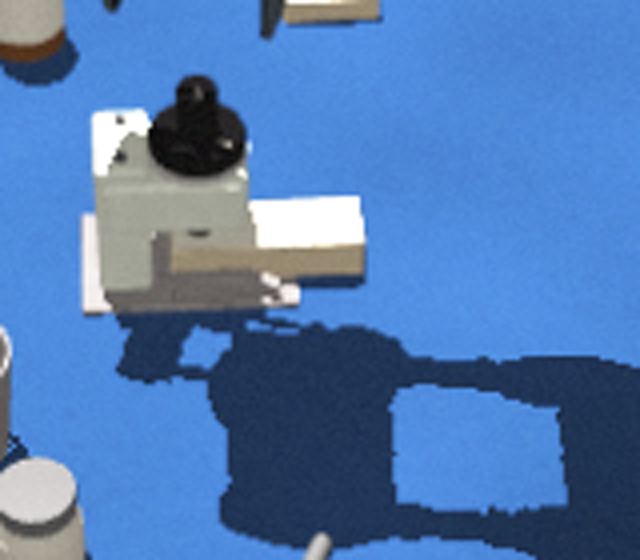

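The side view shows the block at home with its rear edge at (362,200), as before, and the ring mark still at (226,143). I'll back away to check from above.

Call:
play_rows(
  deltas="-3.5 0 -1.2 0 0 0 -1;-7 0 -2.4 0 0 0 -1;-10.5 0 -3.6 0 0 0 -1;-14 0 -4.8 0 0 0 -1;-17 0 -5.8 0 0 0 -1;-19.3 0 -6.6 0 0 0 -1;-19.3 0 -6.6 0 0 0 -1;-19.3 0 -6.6 0 0 0 -1",
)

```text
clock: 16.23
tcp_pos: [0.4192, 0.0373, 0.2336]
tcp_rot: [-1.56, 0.192, -0.195]
wrist_force: [0.9, 0.2, 0.7]
grip_width: 0.0913
```

```bash
python3 look.py 12
python3 - <<'E'
from h import *
for n in("top","side"):
    a=np.load(f"pics/{n}7.npz")['p'].astype(int);b=np.load(f"pics/{n}12.npz")['p'].astype(int)
    for nm,p in(('before',a),('after',b)):
        m=p.min(-1)>195
        if n=="side": m[:, :292]=0; s=(263,305)
        else: m[:240]=0; s=(256,240)
        l=cv2.connectedComponents(m.astype(np.uint8))[1];v,u=np.nonzero(l==l[s]);print(n,nm,len(v),u.mean().round(2),v.mean().round(2),u.max(),v.max())
E
```

```text
16.3333 [0.42110441 0.03729884 0.23386876] [ 0.2698575  -0.11200323 -0.49137514] [-0.04780219 -0.09703316 -0.01661543] 0.09124862834880676
top before 358 239.1 251.56 247 264
top after 316 239.29 250.24 247 262
side before 322 306.57 265.05 320 271
side after 323 306.58 265.06 320 271
```

View pics/top12.png

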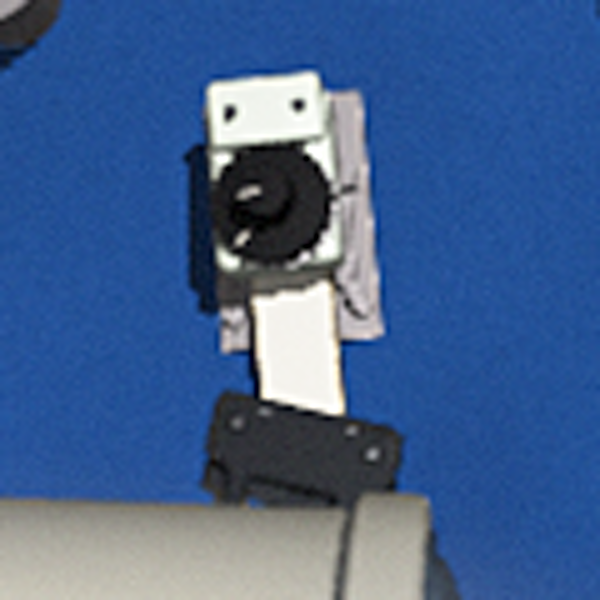

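The ring mark at (241,237) is unmoved, the inner knob's line has turned clockwise, and the block hasn't moved. Only the gripper, well above it, hides its rear in the top view. Handing in.

```bash
python3 -c "
from rig import r
print(r.sign_off())"
```

```text
the job is handed in; nothing more can be done
None
```

The block is home against the back stop and clamped at an estimated 11 to 12.6 N. I handed the job in at about 16.3 s of the 72 s allowed; `sign_off` reports no verdict.

- **Block:** I gripped its near end, carried it to the bed and slid it in. It met the stop at about 8 N. After release, both cameras put its rear edge at about -109 mm against -110 mm expected, with the top about 34 mm up and the yaw error around 0.02 rad or less. The side view was unchanged after clamping. In the last top view the gripper hid the block's rear edge, so that check rests on the side camera.
- **Clamp:** I turned only the inner knob, about 1.26 rad clockwise in one grasp. The foot touched after about 0.84 rad. The rise in the last joint's torque gives about 11 N and the turn past touch about 12.6 N. The two differ slightly, but both are well within 6 to 18 N. The wrist torque reading was too noisy to help.
- **Everything else:** The outer ring's white mark sits at the same pixels as before. The spare block, jar and pen tip looked unmoved in the side view. I did not re-measure the bottle, beaker, tape or screwdriver, though the arm did not go near them. The gripper is open, clear and touching nothing.

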